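# Tip the tray of coaxial connectors into the green bin

### The arm

A 7-joint arm with a two-finger parallel gripper is mounted at the origin on the work surface. World frame = base frame: x ahead of the robot, y to its left, z up, the work surface at z = 0. Lengths are in m, angles in rad, forces in N, time in s.
With the tool pointing down it reaches from about 0.4 to 0.9 m from the base axis. Payload 5.5 kg.
Tool frame: the origin (TCP) lies midway between the tips of the shut fingers; the grasp point (between the pads) lies 19 mm behind it (manip.grip_depth is the distance from the TCP to the grasp point, in m); z points along the fingers, y is the line along which they close (so a half turn about z gives the same grasp; the last joint's range is limited). The gripper opens to 92 mm and grips with 3 to 60 N. Pads are 19 mm wide; open, the fingers measure 130 mm over their backs; the gripper's body (75 mm by 190 mm) begins 47 mm behind the grasp point.
Start: joints at [1.606, 0.501, -0.427, 1.55, 0.221, 1.138, -0.21], TCP at [0.147, -0.633, 0.227] pointing down, gripper open.
Joint ranges: [-2.88, 2.88], [-0.31, 2.03], [-1.54, 1.56], [0.2, 2.42], [-1.41, 4.55], [0.19, 2.02], [-2.57, 2.57]. Speed limits (rad/s): [2.57, 2.57, 3.14, 3.14, 3.14, 3.14, 3.14].

### API

Orientations are given as a unit quaternion [x, y, z, w].
In Python, from bench import manip, effector, viewer gives the robot as it stands. Calls block until the motion is done:
- manip.move_pose(position, orientation): joint-space move of the TCP to a pose.
- manip.servo_line(position, ori=None, vel=0.15): straight line of the TCP; ori=None keeps the orientation; vel is the mean speed in m/s.
- manip.movej(angles): joint-space move.
- effector.open_jaws() and effector.close(f_grip=None): open the fingers fully, or close them until they stop; f_grip is the grip in N (None keeps the last).
- manip.sleep(seconds).
- manip.solve_ik(position, orientation): joint angles nearest the present ones, or None.
- viewer.get_image(name): name is "scene" or "top" or "wrist"; returns the picture (420x560x3 uint8, red, green, blue); there is no depth.
- viewer.get_calibration(name): a dict with "vfov" (degrees; the focal length in pixels is half the picture's height over the tangent of half this angle, whatever the lens; pixels are square), "cx", "cy" (the principal point, pixels), "eye" and "attitude" of the camera in the world. Camera axes: x right, y down, z forward; pixel columns grow to the right and rows downward; lengths in m; the calibration is good to about 2 mm. A picture is of the moment at which its call begins: read the wrist's pose just before it. get_calibration takes no time and is no camera call; for the wrist camera it gives the pose at the moment of the call.
A pose or a line that the arm cannot do raises manip.PlanningError and nothing moves.
- manip.hand_in(): hands the job in; it is judged then, once.
Readings, each from a call of its own:
- manip.current_clock(): time.
- manip.current_q(): joint angles.
- manip.current_joint_velocities(): joint speeds.
- manip.current_tau(): joint torques, N m.
- manip.current_tool_pos(): TCP position.
- manip.current_tcp_rot(): TCP orientation.
- manip.current_force(): force on the tool from outside, world axes, zero at the start.
- manip.current_wrist_torque(): the same for the moment, N m.
- manip.current_finger_gap(): finger opening in m.
- manip.current_gripper_force(): force on a finger pad.
Only numpy, scipy, OpenCV 4.12 (cv2) and the standard library are available. Lean on these libraries where they do the work, as an engineer would, in place of code of your own. Each camera call takes 0.05 s, during which the arm holds its last target. There are 200 camera calls.

### The job

Pick up the white tray by its red handle, carry it level to the green bin and tip it so that both metal connectors slide off into that bin. Do not touch the connectors with the gripper. Then put the empty tray back down flat on a free patch of the bench and let go.

Things in the scene. Friction and masses are not known exactly. Their poses are not given: they have to be found in the camera images.
- tray_grip (a point): Middle of the red bar handle (60 x 16 wide x 20 tall, mm) of the loose white scoop tray, 220 g; 40 above its underside. Axes of the tray: +x towards the handle's end, z up. Bar clear of the bench but for a foot 17-25 out. Tray 110 x 90, floor and walls 4, sides 26 high, back wall 50 high, 35 away at -x. Open mouth edge 145 away at -x, 40 lower, no lip. Not the black tray with blue caps.
- connector_a_center (a point): One of two loose connectors in the white tray: steel flange 26 x 26 x 7 mm, brass barrel 17 mm across on it, 20 mm tall in all, 45 g. Point on its axis, 10 mm above the flange's underside; z up as it stands. They begin to slide when the tray is tipped 15 to 25 degrees; 40 to 45 degrees empties it.
- connector_b_center (a point): The other connector of the same kind in the white tray; same point.
- green_bin_in (a point): Centre of the inner floor of the green open bin, fixed to the bench; x, y along its sides, z up. Outside 150 (x) x 140 (y) x 65 mm high, walls and floor 4 mm: this point is 4 mm above the bench, the rim 61 mm above it. An equal black bin stands beside it, on either side, and is not to be used.
There are look-alikes about, which are no part of the job. What is shaped like the part that bears connector_a_center but orange or pink is not meant.

How it is judged:
On the way, in this order (a step that is already met when the one before it is completed fails the run):
1. the tray is lifted with both connectors still on it (height (world z) of tray_grip above 0.08 m and distance between each of connector_a_center, connector_b_center and tray_grip below 0.16 m and angle between tray_grip's own z axis and vertical below 0.35 rad), for 0.1 s.
2. the tray is tipped by more than 17 degrees at the green bin (angle between tray_grip's own z axis and vertical above 0.3 rad and horizontal distance between tray_grip and green_bin_in below 0.26 m), for 0.1 s.
At the end, for the whole second after the job is handed in: Both connectors lie at rest inside the green bin (centres within its walls and below its rim), and the tray stands on the bench at rest, right way up within 10 degrees, its handle's middle less than 52 mm above the bench (x of connector_a_center in the frame of green_bin_in between -0.073 and 0.073 m and y of connector_a_center in the frame of green_bin_in between -0.068 and 0.068 m and z of each of connector_a_center, connector_b_center in the frame of green_bin_in below 0.058 m and x of connector_b_center in the frame of green_bin_in between -0.073 and 0.073 m and y of connector_b_center in the frame of green_bin_in between -0.068 and 0.068 m and angle between tray_grip's own z axis and vertical below 0.17 rad and height (world z) of tray_grip below 0.052 m and linear speed of each of tray, connector_a, connector_b below 0.03 m/s); the robot touches nothing.
It fails at once if the gripper touches a connector (contact force between the fingers and connector_a above 1 N or contact force between the fingers and connector_b above 1 N).
It also fails if it takes over 70 s, if anything falls off the work surface, if the arm or the gripper's body presses on something with over 40 N, if the wrist force passes 120 N, or if a joint passes its speed limit or range.

## Working session

There is one attempt and no reset: what is moved stays moved. The work goes in short steps, each a Python script; the robot and the scene stay as the last script left them, time stands still between calls to the robot, and variables do not carry over. Pictures are saved under pics/ and viewed, at most 10 in all, crops included, and the job is handed in when it is done.

```bash
ls; mkdir -p pics
python3 - <<'E'
from bench import manip, effector, viewer
import cv2,numpy as np
for n in("top","scene"):
    im=viewer.get_image(n); cv2.imwrite(f"pics/{n}0.png",im[:,:,::-1]); print(n,viewer.get_calibration(n))
print(manip.current_tcp_rot(),manip.grip_depth,manip.current_clock())
E
```

```text
pics
top {'vfov': 52.264779446539315, 'cx': 285.97713307038157, 'cy': 205.07281070904898, 'eye': array([ 0.36665071, -0.03575164,  1.07156765]), 'attitude': array([ 0.70986241, -0.69926336,  0.06237745, -0.05687856])}
scene {'vfov': 50.49367931291519, 'cx': 279.0493126427035, 'cy': 214.65441192493776, 'eye': array([ 0.94930135, -0.45806258,  0.70671777]), 'attitude': array([ 0.84660549,  0.3823017 , -0.14671162, -0.33997097])}
[ 9.93513163e-01  1.13713786e-01 -8.05420042e-05 -8.73286055e-04] 0.0188 0.1
```

View pics/top0.png

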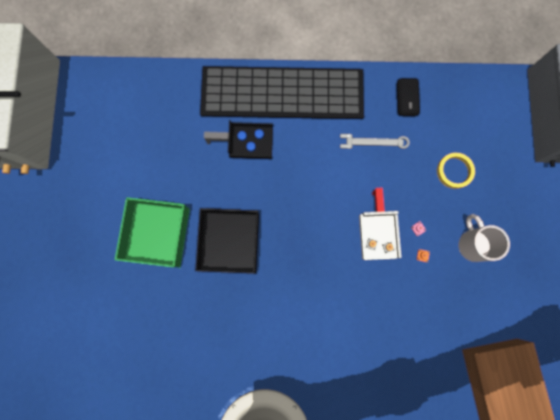

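View pics/scene0.png

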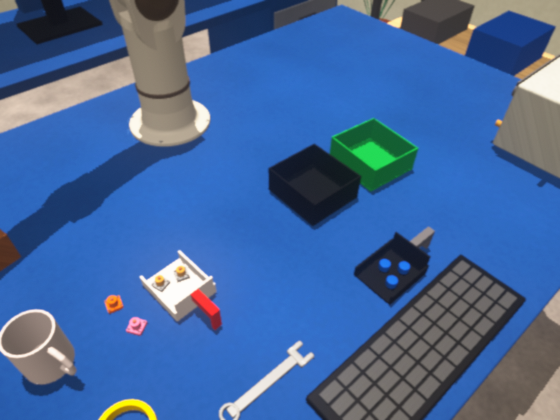

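The top view has image-up roughly +x. The white tray is at (380,236), with its red handle at (380,200) pointing away from the base. The connectors are at (372,244) and (389,248), the green bin at (152,232) and the black bin beside it at (229,240).

Look-alikes are the black tray with blue caps (251,140), the pink connector (419,228) and the orange one (423,256). The only tray that fits is the white one with the red handle and two steel/brass connectors. I'll measure it and confirm with one crop.

```bash
cat > h.py <<'E'
import cv2,numpy as np
from scipy.spatial.transform import Rotation as R
from bench import manip, effector, viewer
def cam(c,h=420):
    f=h/2/np.tan(np.radians(c["vfov"])/2)
    return f,R.from_quat(c["attitude"]).as_matrix(),np.array(c["eye"])
def proj(c,p):
    f,M,e=cam(c); v=(np.atleast_2d(p)-e)@M
    return np.c_[c["cx"]+f*v[:,0]/v[:,2],c["cy"]+f*v[:,1]/v[:,2]]
def ray(c,uv,z):
    f,M,e=cam(c); uv=np.atleast_2d(uv).astype(float)
    d=np.c_[(uv[:,0]-c["cx"])/f,(uv[:,1]-c["cy"])/f,np.ones(len(uv))]@M.T
    return e+d*((z-e[2])/d[:,2])[:,None]
def tri(c1,p1,c2,p2):
    A=[];b=[]
    for c,p in((c1,p1),(c2,p2)):
        f,M,e=cam(c); d=M@[(p[0]-c["cx"])/f,(p[1]-c["cy"])/f,1]; d/=np.linalg.norm(d)
        P=np.eye(3)-np.outer(d,d); A.append(P); b.append(P@e)
    x=np.linalg.solve(sum(A),sum(b))
    return x
def blobs(im,lo,hi,amin=60):
    hsv=cv2.cvtColor(im,cv2.COLOR_RGB2HSV); m=cv2.inRange(hsv,np.array(lo),np.array(hi))
    return [c for c in cv2.findContours(m,cv2.RETR_EXTERNAL,cv2.CHAIN_APPROX_NONE)[0] if cv2.contourArea(c)>amin]
E
python3 - <<'E'
from h import *
np.set_printoptions(precision=4,suppress=True)
for n in("top","scene"):
    c=viewer.get_calibration(n); im=cv2.imread(f"pics/{n}0.png")[:,:,::-1].copy()
    print(n,proj(c,[[0,0,0],[.147,-.633,.227]]).round(1))
    for nm,lo,hi,z in(("red",(0,170,70),(3,255,255),.05),("red2",(172,170,70),(180,255,255),.05),("green",(50,120,40),(75,255,255),.065),("white",(0,0,170),(180,50,255),.026)):
        for k in blobs(im,lo,hi):
            r=cv2.minAreaRect(k); bx=cv2.boxPoints(r)
            print(nm,np.round(r[0],1),np.round(r[1],1),round(r[2],1),"area",cv2.contourArea(k),"ctr",ray(c,r[0],z)[0])
            if n=="top": print(ray(c,cv2.approxPolyDP(k,4,True)[:,0],z)[:,:2].tolist() if 0 else ray(c,bx,z)[:,:2].round(4).tolist())
im=cv2.imread("pics/top0.png")[175:275,340:440]
im2=cv2.imread("pics/scene0.png")[240:340,100:230]
cv2.imwrite("pics/crop.png",np.hstack([cv2.resize(im,(400,400),interpolation=2),cv2.resize(im2,(400,400),interpolation=2)]))
E
```

```text
top [[264.2 437.9]
 [600.  401.9]]
red [378.6 199.6] [19.6  5.7] 82.4 area 84.5 ctr [ 0.558  -0.2675  0.05  ]
[[0.5811, -0.2579], [0.5832, -0.2717], [0.5352, -0.2769], [0.5331, -0.2632]]
green [152.1 232. ] [64.3 64.5] 9.1 area 3856.0 ctr [0.469  0.2718 0.065 ]
[[0.4053, 0.3531], [0.5564, 0.3412], [0.5342, 0.1886], [0.3841, 0.2044]]
white [238.5 407.5] [15.6 39.6] 45.0 area 411.0 ctr [0.0728 0.0594 0.026 ]
[[0.0541, 0.1033], [0.1153, 0.0412], [0.0917, 0.0152], [0.031, 0.0774]]
white [492.2 238.4] [34.6 43.3] 3.0 area 982.5 ctr [ 0.4699 -0.5503  0.026 ]
[[0.4187, -0.5019], [0.5252, -0.5139], [0.522, -0.5995], [0.4156, -0.586]]
white [380.3 235. ] [47.6 38.1] 86.8 area 1665.0 ctr [ 0.4742 -0.2751  0.026 ]
[[0.5298, -0.226], [0.5365, -0.3205], [0.4195, -0.3235], [0.4131, -0.2307]]
white [371.5 140.5] [13. 61.] 90.0 area 306.0 ctr [ 0.7153 -0.2581  0.026 ]
[[0.7312, -0.1805], [0.734, -0.3366], [0.6994, -0.3355], [0.6968, -0.1802]]
white [  6.  123.5] [49. 12.] 90.0 area 429.5 ctr [0.7443 0.673  0.026 ]
[[0.8099, 0.6965], [0.8105, 0.6658], [0.6799, 0.6499], [0.6794, 0.68]]
white [10.5 56.
[... 926 characters left out ...]
  0.026]
white [ 26.  333.5] [43.1 61.5] 45.0 area 2009.0 ctr [ 0.3994 -0.5236  0.026 ]
white [551.5 307.5] [33. 15.] 90.0 area 274.5 ctr [0.9591 0.1903 0.026 ]
white [175.4 277.6] [51.6 53.4] 45.8 area 1813.0 ctr [ 0.4665 -0.2749  0.026 ]
white [169.4 123.2] [39. 81.] 81.6 area 1219.5 ctr [ 0.0403 -0.0207  0.026 ]
white [63.4 92.7] [ 30.1 145.7] 69.4 area 3794.5 ctr [-0.2796 -0.1668  0.026 ]
white [539.  80.] [46. 40.] 90.0 area 976.0 ctr [0.5684 0.932  0.026 ]
white [196.1  45.8] [25.  28.8] 71.6 area 565.5 ctr [-0.2744  0.2778  0.026 ]
white [394.6  12.6] [11.6 18.6] 36.9 area 106.5 ctr [-0.0194  0.9899  0.026 ]
white [353.5   2.2] [28.6 10.4] 21.8 area 142.5 ctr [-0.1833  0.9451  0.026 ]
```

View pics/crop.png

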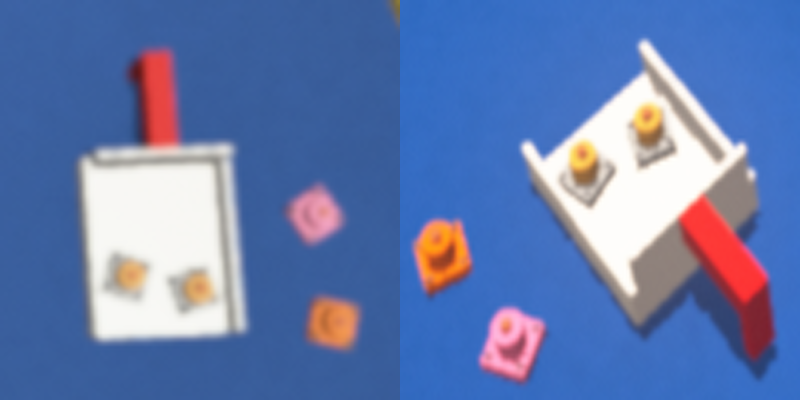

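The crop confirms it: white scoop tray, red handle at top-view (379,199), and two grey/brass connectors inside. The pink and orange parts lie outside, and the black tray doesn't match. The green bin measures about 151 x 153 mm at rim height. That includes roughly 14 mm of its visible outer wall on the -y side, so the centre is about (0.47, 0.278) with yaw about -5°. Next I'll look at the handle with the wrist camera.

Run:
```python
from h import *
np.set_printoptions(precision=4,suppress=True)
q=R.from_matrix(np.array([[1,0,0],[0,-1,0],[0,0,-1.]])).as_quat()
manip.move_pose([0.55,-0.27,0.26],q)
manip.sleep(.3)
c=viewer.get_calibration("wrist"); im=viewer.get_image("wrist"); cv2.imwrite("pics/w1.png",im[:,:,::-1])
print(manip.current_q(),manip.current_clock(),c["eye"],manip.current_tool_pos())
print(proj(c,[[.558,-.267,.05],[.55,-.27,.26]]))
np.save("w1.npy",c,allow_pickle=True)
hsv=cv2.cvtColor(im,cv2.COLOR_RGB2HSV)
m=cv2.inRange(hsv,np.array((0,150,60)),np.array((4,255,255)))|cv2.inRange(hsv,np.array((174,150,60)),np.array((180,255,255)))
for k in cv2.findContours(m,0,1)[0]:
    if cv2.contourArea(k)>200:
        r=cv2.minAreaRect(k); print(r,np.median(im[m>0],0)); print(ray(c,cv2.approxPolyDP(k,3,True)[:,0],.05)[:,:2].tolist(),cv2.approxPolyDP(k,3,True)[:,0].tolist())
```

```text
[ 0.9114  0.4495 -0.6726  1.6067  0.2959  1.1897 -1.3954] 2.4083 [ 0.6317 -0.2698  0.4163] [ 0.5498 -0.2704  0.26  ]
[[276.7681 175.6557]
 [279.6776 265.1213]]
((280.1015319824219, 171.54661560058594), (53.00389862060547, 13.159358978271484), 88.09085083007812) [204.  52.  49.]
[[0.593802944074047, -0.2743185797794594], [0.591549339166691, -0.26278618792798775], [0.5305359623742315, -0.26596028292934326], [0.5317663427706942, -0.2792801499196903]] [[283, 145], [273, 147], [276, 198], [287, 197]]
```

View pics/w1.png

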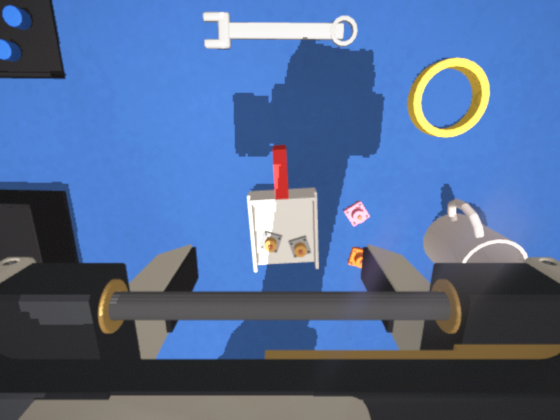

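The wrist view shows the red handle's top face from (278,146) to (281,197). At z = 0.05 that measures 61 x 13 mm, against 60 x 16 given. Its centre is (0.562, -0.271) with yaw about 3.7°, which agrees with the white body's centre 90 mm behind it. The fingers have clear space around it, so I'll grasp and lift.

```bash
cat >> h.py <<'E'
D=R.from_matrix(np.array([[1,0,0],[0,-1,0],[0,0,-1.]]))
def pose(g,yaw,tip):
    """TCP pose for tray_grip at g, tray yaw, tipped mouth-down by tip (deg)."""
    T=R.from_euler('z',yaw,degrees=True)*R.from_euler('y',-tip,degrees=True)
    q=T*D
    return np.array(g)+manip.grip_depth*q.apply([0,0,1]),q.as_quat()
E
python3 - <<'E'
from h import *
np.set_printoptions(precision=4,suppress=True)
effector.open_jaws()
p,q=pose([.562,-.2706,.12],3.7,0); manip.move_pose(p,q)
manip.servo_line(pose([.562,-.2706,.041],3.7,0)[0],vel=.08)
print(manip.current_tool_pos(),manip.current_force())
effector.close(f_grip=60)
print("gap",manip.current_finger_gap(),manip.current_gripper_force(),manip.current_force())
manip.servo_line(pose([.562,-.2706,.075],3.7,0)[0],vel=.05)
manip.sleep(.3)
print("gap",manip.current_finger_gap(),manip.current_force(),manip.current_wrist_torque(),manip.current_clock())
im=viewer.get_image("scene"); cv2.imwrite("pics/s2.png",cv2.resize(im[200:350,60:260,::-1],(800,600)))
E
```

```text
[ 0.5626 -0.2707  0.0228] [ 0.1303 -0.1956  0.0471]
gap 0.015986777809609606 59.99946177005768 [ 0.478  -0.1899 -0.1153]
gap 0.015702497473312756 [-0.2066  0.6785 -2.5953] [ 0.0292 -0.205  -0.0338] 6.7417
```

View pics/s2.png

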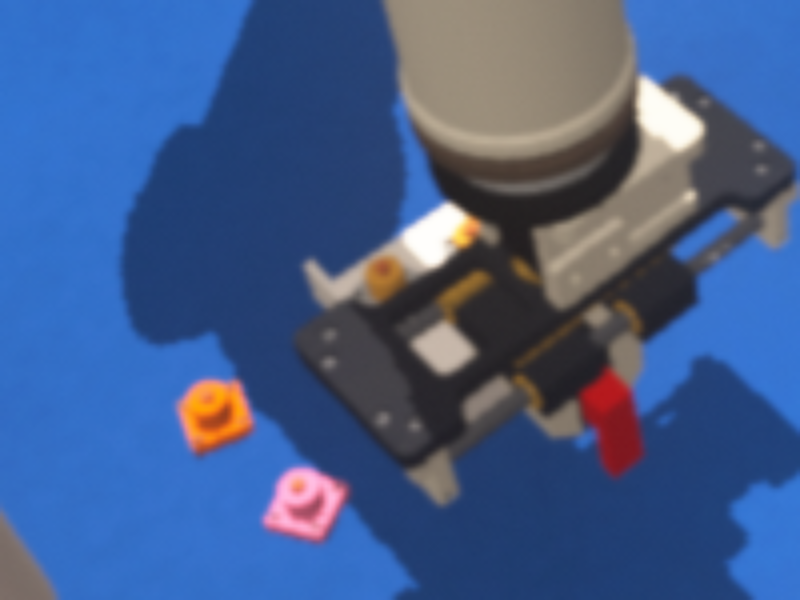

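The gap is 16 mm, so the handle is held, and both brass barrels are still on the tray at crop (384,275) and (465,230). I'll lift further, then check droop and weight.

Run:
```python
from h import *
np.set_printoptions(precision=4,suppress=True)
manip.servo_line(pose([.562,-.2706,.24],3.7,0)[0],vel=.12)
manip.sleep(.4)
for i in range(3): print(manip.current_force(),manip.current_wrist_torque()); manip.sleep(.05)
c=viewer.get_calibration("wrist");im=viewer.get_image("wrist"); a=im[100:400,100:460,::-1]
cs=viewer.get_calibration("scene");b=viewer.get_image("scene")[50:350,60:360,::-1]
T=R.from_euler('z',3.7,degrees=True)
g=np.array([.562,-.2706,.24])
for n,pt in(("handle end top",[.03,0,.01]),("mouth+ floor",[-.145,.045,-.036]),("mouth- floor",[-.145,-.045,-.036]),("mouth+ walltop",[-.145,.045,-.014]),("mouth- walltop",[-.145,-.045,-.014])):
    w=g+T.apply(pt); print(n,proj(c,w)[0].round(1)-[100,100],(proj(cs,w)[0]-[60,50]).round(1))
print(manip.current_clock())
cv2.imwrite("pics/s3.png",np.hstack([a,b]))
```

```text
[-0.1202  0.5289 -3.1399] [ 0.046  -0.169   0.0111]
[ 0.0576  0.4929 -2.4956] [-0.0233 -0.23   -0.0262]
[-0.2359 -0.7049 -2.1481] [ 0.0439 -0.1708  0.033 ]
handle end top [181. 135.] [144.  185.6]
mouth+ floor [119.9 330.3] [101.9 132.5]
mouth- floor [240.9 330.1] [ 53.9 159.9]
mouth+ walltop [114.  361.9] [ 99.5 122.5]
mouth- walltop [247.  361.8] [ 50.2 149.9]
8.9667
```

View pics/s3.png

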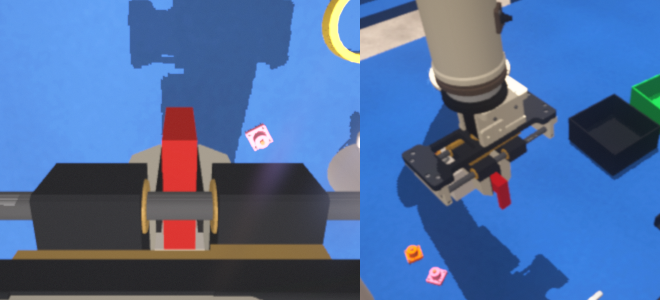

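The handle is gripped straight; its end edge is at about (181,140), where a level tray predicts (181,135). The tray itself is hidden in both views, so I'll check droop and the connectors from the top camera.

Run:
```python
from h import *
np.set_printoptions(precision=4,suppress=True)
c=viewer.get_calibration("wrist");ct=viewer.get_calibration("top");im=viewer.get_image("top")
g=np.array([.562,-.2706,.24]);x0,y0=330,150
for tip in(-5,0,5,10):
    T=R.from_euler('z',3.7,degrees=True)*R.from_euler('y',-tip,degrees=True)
    f=lambda p:g+T.apply(p)
    print(tip,"end",proj(c,f([.03,0,.01]))[0]-100,"mouth",(proj(ct,f([[-.145,.045,-.036],[-.145,-.045,-.036],[-.145,.045,-.014],[-.145,-.045,-.014]]))-[x0,y0]).round(1).tolist())
F=[];
for i in range(20): F.append(np.r_[manip.current_force(),manip.current_wrist_torque()]); manip.sleep(.02)
print(np.mean(F,0))
cv2.imwrite("pics/t4.png",cv2.resize(im[150:300,330:530,::-1],(800,600),interpolation=2))
```

```text
-5 end [180.8993 131.0828] mouth [[52.7, 106.4], [97.6, 104.2], [55.2, 104.9], [101.3, 102.6]]
0 end [180.9336 134.9196] mouth [[51.1, 105.5], [95.4, 103.2], [53.7, 104.9], [99.0, 102.6]]
5 end [180.9675 139.309 ] mouth [[49.6, 104.0], [93.2, 101.8], [52.1, 104.3], [96.8, 102.1]]
10 end [181.0006 144.229 ] mouth [[48.1, 102.0], [91.0, 99.8], [50.6, 103.3], [94.6, 101.0]]
[ 0.0361 -0.0124 -2.6885  0.0223 -0.2029 -0.0026]
```

View pics/t4.png

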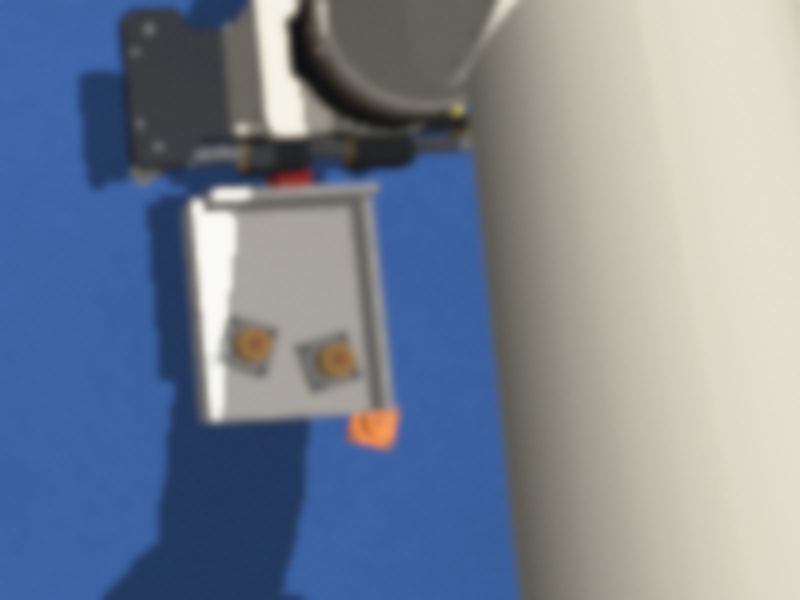

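Both connectors sit on the tray at crop (252,344) and (335,358). The mouth corners at (206,421) and (392,408) match a tip of about 0°, so the tray is level. Now I'll carry it to the bin and tip it.

```bash
cat > tip.py <<'E'
from h import *
np.set_printoptions(precision=3,suppress=True)
B=np.array([.47,.278]);YAW=-5
def at(tip,mz,off=.022):
    T=R.from_euler('z',YAW,degrees=True)*R.from_euler('y',-tip,degrees=True)
    M=np.r_[B+R.from_euler('z',YAW,degrees=True).apply([off,0,0])[:2],mz]
    return pose(M-T.apply([-.145,0,-.04]),YAW,tip)
E
python3 - <<'E'
from tip import *
seq=[(0,.20),(0,.11),(12,.09),(25,.088),(35,.085),(45,.085)]
for s in seq: print(s,at(*s)[0],manip.solve_ik(*at(*s)))
for s in seq:
    p,q=at(*s); manip.servo_line(p,q,vel=.17 if s[1]>.15 else .08)
    print(s,manip.current_tool_pos(),manip.current_q(),manip.current_clock())
manip.sleep(.8)
F=[]
for i in range(20): F.append(manip.current_force()); manip.sleep(.02)
print(np.mean(F,0),manip.current_finger_gap(),manip.current_clock())
a=viewer.get_image("top")[140:290,80:280,::-1];b=viewer.get_image("scene")[70:220,250:450,::-1]
cv2.imwrite("pics/t5.png",np.hstack([cv2.resize(x,(400,300),interpolation=2) for x in(a,b)]))
E
```

```text
(0, 0.2) [0.636 0.263 0.221] [ 0.063  0.661 -0.774  1.439  0.472  1.233 -2.42 ]
(0, 0.11) [0.636 0.263 0.131] [ 0.023  0.735 -0.697  1.514  0.51   1.081 -2.449]
(12, 0.09) [0.629 0.264 0.141] [-0.18   0.546 -0.427  1.719  0.481  0.799 -2.509]
(25, 0.088) [0.614 0.265 0.168] [-0.788  0.391  0.238  1.932  0.367  0.51  -2.534]
(35, 0.085) [0.598 0.267 0.186] [-1.435  0.467  0.922  2.088  0.116  0.288 -2.419]
(45, 0.085) [0.579 0.268 0.203] [-1.817  0.759  1.353  2.217 -1.018  0.197 -1.48 ]
(0, 0.2) [0.637 0.263 0.221] [ 0.017  0.635 -0.692  1.44   0.416  1.215 -2.383] 12.675
(0, 0.11) [0.637 0.264 0.132] [-0.004  0.72  -0.653  1.514  0.475  1.068 -2.426] 13.95
(12, 0.09) [0.628 0.265 0.142] [-0.123  0.56  -0.51   1.717  0.54   0.82  -2.552] 14.3417
(25, 0.088) [0.615 0.266 0.168] [-0.744  0.39   0.183  1.928  0.407  0.519 -2.568] 15.2833
(35, 0.085) [0.599 0.267 0.186] [-1.378  0.437  0.844  2.085  0.273  0.299 -2.561] 16.1Traceback (most recent call last):
  File "<stdin>", line 5, in <module>
bench.PlanningError: the arm cannot follow that straight line within its joint ranges
```

The last step to 45° isn't reachable in a straight line, so the tray is now at 35°. I'll check what has already slid.

Run:
```python
from tip import *
F=[]
for i in range(20): F.append(manip.current_force()); manip.sleep(.02)
print(np.mean(F,0),manip.current_finger_gap(),manip.current_clock())
for t in(38,41,44,45):
  for y in (-5,5,15,25,35):
    import tip; tip.YAW=y
    print(t,y,manip.solve_ik(*tip.at(t,.085)))
a=viewer.get_image("top")[140:290,80:280,::-1];b=viewer.get_image("scene")[70:220,250:450,::-1]
cv2.imwrite("pics/t5.png",np.hstack([cv2.resize(x,(400,300),interpolation=2) for x in(a,b)]))
```

```text
[ 0.2   -0.138 -1.791] 0.015371666411823916 16.4333
38 -5 [-1.52   0.478  0.985  2.128  0.23   0.24  -2.56 ]
38 5 [-1.597  0.545  1.138  2.153 -0.799  0.199 -1.41 ]
38 15 [-1.565  0.52   1.129  2.17  -1.285  0.24  -0.76 ]
38 25 [-1.373  0.393  0.899  2.175 -1.376  0.196 -0.448]
38 35 [-1.633  0.96   1.528  2.181  4.509  0.968 -0.178]
41 -5 [-1.759  0.763  1.354  2.169 -1.002  0.298 -1.464]
41 5 [-1.739  0.727  1.353  2.198 -1.405  0.32  -0.902]
41 15 None
41 25 [-1.67   0.698  1.362  2.23   4.506  0.547 -0.208]
41 35 [-1.173  0.309  0.686  2.221  4.472  0.218  0.193]
44 -5 [-1.803  0.759  1.353  2.205 -1.011  0.222 -1.478]
44 5 None
44 15 [-1.748  0.701  1.367  2.265  4.423  0.383 -0.304]
44 25 [-1.591  0.475  1.152  2.277  4.233  0.309  0.159]
44 35 [-1.186  0.293  0.696  2.27   4.118  0.246  0.55 ]
45 -5 [-1.817  0.759  1.353  2.217 -1.018  0.197 -1.48 ]
45 5 [-1.345  0.321  0.681  2.246  1.584  0.255  2.545]
45 15 [-1.76   0.7    1.369  2.281  4.351  0.376 -0.238]
45 25 [-1.445  0.356  0.936  2.29   3.842  0.2    0.606]
45 35 [-0.993  0.255  0.471  2.281  3.846  0.208  0.849]
```

View pics/t5.png

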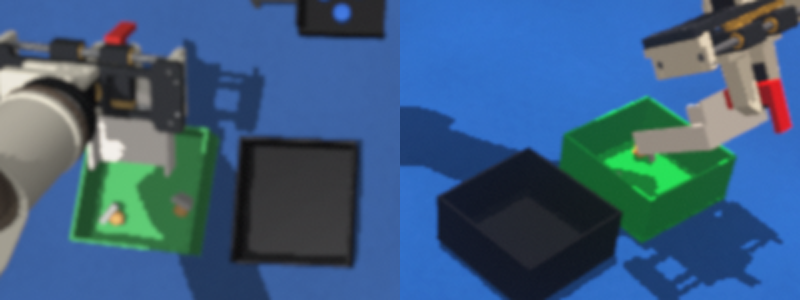

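Both connectors lie in the green bin, at crop (113,217) and (181,205), and the wrist load dropped by about 0.9 N, which equals two connectors. I'll back out, level the tray and set it down where it first stood.

Run:
```python
from tip import *
for s in[(25,.12),(12,.15),(0,.20)]:
    manip.servo_line(*at(*s),vel=.08)
g=np.array([.562,-.2706,.24])
p,q=pose(g,3.7,0); manip.servo_line(p,q,vel=.17)
manip.servo_line(pose([.562,-.2706,.06],3.7,0)[0],vel=.12)
manip.sleep(.2)
def F(): 
    r=[]
    for i in range(15): r.append(np.r_[manip.current_force(),manip.current_wrist_torque()]); manip.sleep(.02)
    return np.mean(r,0)
print(F())
for z in(.05,.045,.043,.0415):
    manip.servo_line(pose([.562,-.2706,z],3.7,0)[0],vel=.04); f=F(); print(z,f,manip.current_tool_pos()[2])
    if f[2]>3: break
effector.open_jaws(); manip.sleep(.3)
manip.servo_line(pose([.562,-.2706,.14],3.7,0)[0],vel=.1)
manip.move_pose(*pose([.55,-.27,.28],0,0)); manip.sleep(.3)
print(manip.current_clock(),F())
w=viewer.get_image("wrist")[:,:,::-1];t=viewer.get_image("top")[140:290,80:280,::-1]
cv2.imwrite("pics/e6.png",np.hstack([w[60:360,130:430],cv2.resize(t,(400,300),interpolation=2)]))
s=viewer.get_image("scene")[:,:,::-1]; cv2.imwrite("pics/e7.png",np.hstack([cv2.resize(s[110:210,310:430],(480,400),interpolation=2),cv2.resize(s[240:340,130:230],(320,400),interpolation=2)]))
```

```text
[-0.106  0.105 -1.905  0.013 -0.102 -0.003]
0.05 [-0.066 -0.185 -1.647  0.023 -0.11  -0.008] 0.03135893333844769
0.045 [-0.113  0.236 -2.024  0.028 -0.108 -0.009] 0.026268038769059053
0.043 [ 0.153 -0.049 -2.024  0.021 -0.112 -0.001] 0.024217949902159867
0.0415 [ 0.097  0.106 -2.186  0.025 -0.094 -0.014] 0.022725818532338182
29.1167 [0.144 0.048 0.053 0.004 0.01  0.01 ]
```

View pics/e6.png

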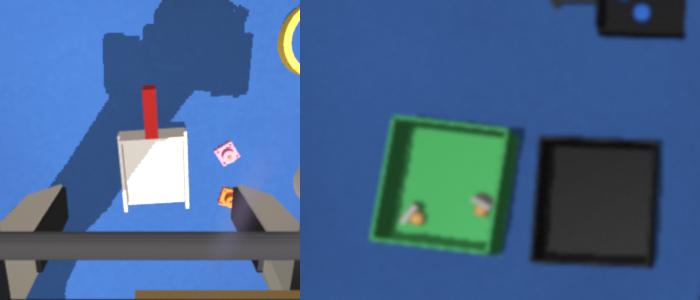

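View pics/e7.png

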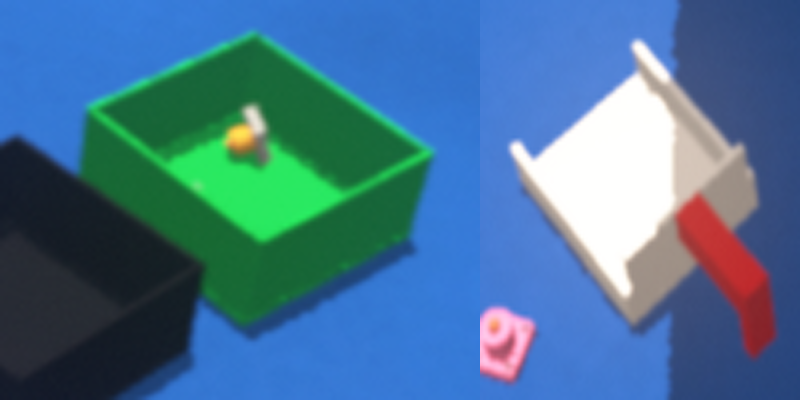

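The tray stands empty and flat at its first spot, and the gripper is clear of it. Both connectors lie on the green bin's floor, at crop (412,214) and (482,205).

```bash
python3 -c "
from bench import manip
print(manip.hand_in())"
```

```text
the job is handed in; nothing more can be done
None
```

I handed the job in at about 29 s on the robot clock: both connectors are in the green bin and the empty tray is flat on the bench, released. The tip stopped at 35° because the arm could not reach 45°, but that was enough to empty the tray, and the hand-in returned no verdict.

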